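Measure sherds in the bench calliper and pack them away

ROBOT

A 7-joint arm with a two-finger parallel gripper is mounted at the origin on a cart in front of the work surface, level with it; the furniture and walls round the work are solid. World frame = base frame: x ahead of the robot, y to its left, z up, the work surface at z = 0. Lengths are in m, angles in rad, forces in N, time in s.
With the tool pointing down it reaches from about 0.375 to 0.925 m from the base axis. Payload 3.1 kg.
Tool frame: the origin (TCP) lies between the finger pads; the fingertips stand 19 mm ahead of it and the grasp point (between the pads) is the TCP; z points along the fingers, y is the direction in which the jaws open and shut (so a half turn about z gives the same grasp; the last joint's range is limited). The gripper opens to 85 mm and grips with 20 to 120 N. Pads are 22 mm wide; open, the fingers measure 114 mm over their backs; the gripper's body (76 mm by 85 mm) begins 54 mm behind the grasp point. The pads swing forward as they close: fully open they stand 13 mm farther back than shut.
Start: joints at [-1.42, 0.383, 0.044, 1.598, -0.018, 1.161, -0.05], TCP at [0.16, 0.63, 0.25] pointing down, gripper open.
Joint ranges: [-2.61, 2.61], [-0.41, 2.15], [-1.48, 1.57], [0, 2.5], [-1.57, 4.71], [0.05, 1.97], [-2.85, 2.85]. Speed limits (rad/s): [2.79, 2.79, 3.14, 3.14, 3.14, 3.14, 3.14].

INTERFACE

Orientations are given as a unit quaternion [x, y, z, w].
In Python, from bench import move_ptp, movel, move_j, move_gripper, pause, inverse_kinematics, read_camera, camera_params, MotionError, sign_off, look_for, tip_of, read_time_s, read_qpos, read_joint_vel, read_effort, read_eef_pos, read_tcp_rot, read_ft_force, read_ft_torque, read_finger_gap gives the robot as it stands. Calls block until the motion is done:
- move_ptp(position, orientation): joint-space move of the TCP to a pose.
- movel(position, orientation=None, speed=0.15): straight line of the TCP; orientation=None keeps the orientation; speed is the mean speed in m/s.
- move_j(angles): joint-space move.
- move_gripper(opening, effort=None): finger opening in m; effort is the grip in N (None keeps the last); returns when the fingers have stopped.
- pause(seconds).
- inverse_kinematics(position, orientation): joint angles nearest the present ones, or None.
- read_camera(name): name is "side" or "top" or "wrist"; returns the picture (480x640x3 uint8, red, green, blue); there is no depth.
- camera_params(name): a dict with "K" (3x3 intrinsics, pixels), "camera_from_world" (4x4, takes a point from world to camera coordinates). Camera axes: x right, y down, z forward; pixel columns grow to the right and rows downward; lengths in m; the calibration is good to about 2 mm. A picture is of the moment at which its call begins: read the wrist's pose just before it. camera_params takes no time and is no camera call; for the wrist camera it gives the pose at the moment of the call.
A pose or a line that the arm cannot do raises MotionError and nothing moves.
- sign_off(): hands the job in, once; it reports no verdict.
Trained networks look in the newest picture that a camera, given by its name, has taken for a name from the list of things; names that differ only in an ending like _2 or _b are one class to them, and where a whole thing is asked for, a point or a joint stands for the part that bears it (a point fixed in the world has none). Each returns a list of dicts, best first, with "confidence" (0 to 1); they miss things now and then, are a little off and sometimes report something else, mostly with a low value. They report only what shows in the picture. A call takes as long as a camera call. They do not tell look-alikes from the thing itself.
- look_for(camera, name): "at" ([column, row] in pixels, amid what is visible of it).
- tip_of(camera, name): "at" ([column, row] in pixels: a listed point, or the origin of a listed thing).
Readings, each from a call of its own:
- read_time_s(): time.
- read_qpos(): joint angles.
- read_joint_vel(): joint speeds.
- read_effort(): joint torques, N m.
- read_eef_pos(): TCP position.
- read_tcp_rot(): TCP orientation.
- read_ft_force(): force on the tool from outside, world axes, zero at the start.
- read_ft_torque(): the same for the moment, N m.
- read_finger_gap(): finger opening in m.
Only numpy, scipy, OpenCV 4.12 (cv2) and the standard library are available. Lean on these libraries where they do the work, as an engineer would, in place of code of your own. Each camera call takes 0.05 s, during which the arm holds its last target. There are 200 camera calls.

TASK

Measure the sherds that lie on the dark mat, one at a time, in the bench calliper - the broad one first, then the long narrow one, then the small one (any of them may be missing): lay the sherd on the bed between the opened jaws, let go of it, and gently slide the jaws shut on it by the black post until the sprung jaw plate is pushed in about half its 12 mm travel. Put each measured sherd into the finds tray, the open one without a grip bar; when all are in, set the other tray on top so that its four corner pins drop fully into the corner sockets, and leave the empty calliper fully shut. Do not crush the sherds, and leave the glue bottles standing.

Things in the scene. Friction and masses are not known exactly. Their poses are not given: they have to be found in the camera images.
- broad_mid (a point): Broad, cream-brown pottery sherd, 79 mm long, 19 mm high as it lies, 56 g. The point is its grasp centre, about half-way up (9 mm above its underside). The point's y axis is the level line across which it is best gripped (it is 64 mm wide there, between two upright edges, and those edges suit the jaws too); z is up. Absent in some runs.
- long_mid (a point): Long narrow, grey-brown pottery sherd, 86 mm long, 16 mm high as it lies, 41 g. The point is its grasp centre, about half-way up (8 mm above its underside). The point's y axis is the level line across which it is best gripped (it is 40 mm wide there, between two upright edges, and those edges suit the jaws too); z is up. Absent in some runs.
- small_mid (a point): Small, orange-brown pottery sherd, 50 mm long, 18 mm high as it lies, 23 g. The point is its grasp centre, about half-way up (9 mm above its underside). The point's y axis is the level line across which it is best gripped (it is 42 mm wide there, between two upright edges, and those edges suit the jaws too); z is up. Absent in some runs.
- sherd_broad: The broad sherd as a whole (origin at its underside; use broad_mid to grasp it).
- sherd_long: The long narrow sherd as a whole (use long_mid).
- sherd_small: The small sherd as a whole (use small_mid).
- mat: Dark foam mat, 260 (x) x 170 (y) x 3 mm, fixed; origin at the centre of its underside. The sherds start on it. It may be on the left or the right of the calliper.
- bed (a point): Self-centring bench calliper: fixed grey board, 90 (x) x 290 (y) x 10 mm, on the white work board, whose top, on which all things of the task stand, is at z = 0.055; on it two upright steel jaws, 80 mm wide and 28 mm tall, run along its y axis. The jaws are coupled and always equally far from the centre. This point is the centre between the jaws, on the top face of the board (10 mm above the work board, z = 0.065); y is the sliding direction, towards the jaw with the post.
- jaw_travel (a joint): Distance (m) of each jaw from the centre: 0 shut, 0.075 fully open, so the jaws stand twice this apart (less what jaw_pad yields). The far jaw follows the post. It slides against about 7 N of friction and stays where it is left.
- jaw_pad (a joint): How far (m) the sprung plate of the near jaw is pushed back towards the post: 0 free, 0.012 at its stop; spring 220 N/m. It moves only when something is squeezed between the jaws, and the jaws stay set when let go of.
- plate (a point): The middle of the working face of the sprung steel plate, which is 8 mm thick, on the jaw with the post (+y side of the bed).
- far_jaw: The rigid opposite jaw (-y side of the bed).
- handle (a point): Black upright square post, 18 x 18 mm, by which the jaws are slid, on a carriage 70 x 40 mm and 35 mm high; this point is 13 mm below its top, 60 mm above the work board; the post is free from 36 to 73 mm above the work board. It stands 48 mm behind the jaw's free face, so at y = 0.048 + jaw_travel in the frame of bed.
- tray_floor (a point): Grey finds tray, fixed: inside 240 (its x) x 130 (its y) mm, walls 6 mm thick, rim 45 mm above the work board. This point is the centre of its inner floor, 5 mm above the work board. A 16 mm square open socket, with 3 mm walls up to the rim, stands in each inner corner (so the corners, 19 x 19 mm, are taken).
- tray_rim (a point): The centre of the same tray at the height of its rim (45 mm).
- tray: The same tray; origin at the centre of its underside, x along its length.
- cover: Loose grey tray of the same outline (252 x 142 mm, 0.35 kg) with four 11 mm tapered pins, 16 mm long, under its corners, and a lengthwise divider with a grip bar. Origin at the centre, level with the pin tips (on which it stands at first); x along its length. Either way round fits.
- cover_grip (a point): Centre of the cover tray's grip bar: 100 mm long along x, 16 mm wide across y, 18 mm high, 71 mm above the pin tips; the tray's walls rise to 51 mm above the pin tips.
- cover_base (a point): Centre of the underside of the cover tray's floor, 16 mm above the pin tips; it meets tray_rim when the pins are fully in (2.5 mm play to each side).
- glue_big: White glue bottle, 42 mm wide, 75 mm high, standing at the back left; a bystander.
- glue_low: White glue bottle, 34 mm wide, 50 mm high, standing at the back left; a bystander.
Things that resemble listed ones, but are neither listed nor needed, are in the scene too. What is shaped like the sherd_broad but pink is not meant.

How it is judged:
On the way, in this order (a step that is already met when the one before it is completed fails the run):
1. the broad sherd lies free between the calliper's jaws, both press on it, the sprung plate with 0.6 to 2.5 N (pushed in about 3 to 11 mm) (contact force between jaw_pad and sherd_broad between 0.6 and 2.5 N and contact force between far_jaw and sherd_broad above 0.3 N and contact force between the fingers and sherd_broad below 0.1 N), for 0.2 s.
2. the long narrow sherd lies free between the calliper's jaws, both press on it, the sprung plate with 0.6 to 2.5 N (pushed in about 3 to 11 mm) (contact force between jaw_pad and sherd_long between 0.6 and 2.5 N and contact force between far_jaw and sherd_long above 0.3 N and contact force between the fingers and sherd_long below 0.1 N), for 0.2 s.
3. the small sherd lies free between the calliper's jaws, both press on it, the sprung plate with 0.6 to 2.5 N (pushed in about 3 to 11 mm) (contact force between jaw_pad and sherd_small between 0.6 and 2.5 N and contact force between far_jaw and sherd_small above 0.3 N and contact force between the fingers and sherd_small below 0.1 N), for 0.2 s.
At the end, for the whole second after the job is handed in: Every sherd that is present lies at rest in the finds tray; the cover tray sits on it with its pins fully in the sockets (floor within 3 mm of the rim, within 4 mm sideways, turned and tilted less than 0.04 rad) and is at rest; the calliper is shut (jaw travel under 6 mm) (x of broad_mid in the frame of tray_floor between -0.12 and 0.12 m and y of broad_mid in the frame of tray_floor between -0.065 and 0.065 m and z of broad_mid in the frame of tray_floor between -0.01 and 0.035 m and linear speed of each of sherd_broad, sherd_long, sherd_small, cover below 0.03 m/s and x of long_mid in the frame of tray_floor between -0.12 and 0.12 m and y of long_mid in the frame of tray_floor between -0.065 and 0.065 m and z of long_mid in the frame of tray_floor between -0.01 and 0.035 m and x of small_mid in the frame of tray_floor between -0.12 and 0.12 m and y of small_mid in the frame of tray_floor between -0.065 and 0.065 m and z of small_mid in the frame of tray_floor between -0.01 and 0.035 m and x of cover_base in the frame of tray_rim between -0.004 and 0.004 m and y of cover_base in the frame of tray_rim between -0.004 and 0.004 m and z of cover_base in the frame of tray_rim between -0.003 and 0.003 m and angle between the x axis of cover and the x axis of tray, either way round below 0.04 rad and angle between cover's own z axis and vertical below 0.04 rad and value of joint jaw_travel below 0.006 m); the robot touches nothing.
It fails at once if the broad sherd is crushed: the jaws are driven by the post on to the stop of the sprung plate, with over 15 N on the sherd (value of joint jaw_pad above 0.0115 m and contact force between jaw_pad and sherd_broad above 15 N and contact force between the fingers and jaw_travel above 2 N).
It fails at once if the long narrow sherd is crushed: the jaws are driven by the post on to the stop of the sprung plate, with over 15 N on the sherd (value of joint jaw_pad above 0.0115 m and contact force between jaw_pad and sherd_long above 15 N and contact force between the fingers and jaw_travel above 2 N).
It fails at once if the small sherd is crushed: the jaws are driven by the post on to the stop of the sprung plate, with over 15 N on the sherd (value of joint jaw_pad above 0.0115 m and contact force between jaw_pad and sherd_small above 15 N and contact force between the fingers and jaw_travel above 2 N).
It fails at once if a glue bottle is knocked over (angle between any of glue_big, glue_low's own z axis and vertical above 0.7 rad).
Of sherd_broad, sherd_long, sherd_small only 2 to 3 are there at a start; the rules pass over those that are not, and their reading is None.
At some moment in a run one of sherd_broad, sherd_long, sherd_small may be knocked a few centimetres aside while the robot is not near it.
Once in a run the grip may slacken for a moment while it holds something.
It also fails if it takes over 210 s, if anything falls off the work surface, if the arm or the gripper's body presses on something with over 40 N, if the wrist force passes 120 N, or if a joint passes its speed limit or range.

## Working session

There is one attempt and no reset: what is moved stays moved. The work goes in short steps, each a Python script; the robot and the scene stay as the last script left them, time stands still between calls to the robot, and variables do not carry over. Pictures are saved under pics/ and viewed, about 12 in all and at most 16, crops included, and the job is handed in when it is done.

```bash
mkdir -p pics; ls; python3 - <<'E'
from bench import *
import cv2
for c in ("top","side"):
    im=read_camera(c); cv2.imwrite(f"pics/{c}0.png",im[:,:,::-1])
    p=camera_params(c); print(c,p["K"],p["camera_from_world"])
    for n in ["broad_mid","long_mid","small_mid","mat","bed","plate","handle","tray_floor","tray_rim","cover_grip","cover_base","glue_big","glue_low","far_jaw"]:
        print(n,[([round(v) for v in d["at"]],round(d["confidence"],2)) for d in tip_of(c,n)[:4]])
print(read_time_s(), read_tcp_rot(), camera_params("wrist"))
E
```

```text
pics
top [[449.32085609   0.         322.44698426]
 [  0.         449.32085609 232.91306612]
 [  0.           0.           1.        ]] [[-0.01322447 -0.99988967  0.0067649  -0.11016893]
 [-0.98399248  0.01181116 -0.17781818  0.50768062]
 [ 0.17771866 -0.00900817 -0.98404011  1.19337328]
 [ 0.          0.          0.          1.        ]]
broad_mid [([405, 280], 0.72), ([482, 303], 0.56), ([149, 177], 0.45), ([379, 239], 0.23)]
long_mid [([276, 258], 0.31)]
small_mid [([379, 244], 0.47), ([267, 197], 0.15)]
mat [([394, 248], 0.67), ([303, 261], 0.59)]
bed [([275, 256], 0.97)]
plate [([247, 260], 0.63)]
handle [([228, 259], 0.88), ([391, 248], 0.62)]
tray_floor [([169, 246], 0.65), ([161, 244], 0.48)]
tray_rim [([161, 244], 0.89), ([407, 278], 0.62)]
cover_grip [([267, 190], 0.89)]
cover_base [([268, 194], 0.94), ([377, 241], 0.2)]
glue_big [([151, 176], 0.6)]
glue_low [([194, 176], 0.67), ([268, 197], 0.47)]
far_jaw [([299, 260], 0.77), ([404, 284], 0.34)]
side [[515.05931614   0.         322.21069928]
 [  0.         515.05931614 236.14334297]
 [  0.           0.           1.        
[... 537 characters left out ...]
4)]
cover_base [([272, 259], 0.76)]
glue_big [([189, 309], 0.79)]
glue_low [([218, 292], 0.57)]
far_jaw []
1.5 [ 1.24069529e-01  9.92273527e-01 -6.64732888e-06 -1.69123768e-05] {'K': array([[335.55883804,   0.        , 323.48271598],
       [  0.        , 335.55883804, 237.20742811],
       [  0.        ,   0.        ,   1.        ]]), 'camera_from_world': array([[ 2.47043355e-01,  9.69004414e-01, -1.61411003e-04,
        -6.51322752e-01],
       [ 9.24892289e-01, -2.35747472e-01,  2.98324293e-01,
        -3.94646848e-02],
       [ 2.89039504e-01, -7.38483219e-02, -9.54464557e-01,
         3.81007141e-01],
       [ 0.00000000e+00,  0.00000000e+00,  0.00000000e+00,
         1.00000000e+00]])}
```

```bash
python3 - <<'E'
import cv2
a=cv2.imread("pics/top0.png")[120:360,80:560]
cv2.imwrite("pics/top0c.png",cv2.resize(a,(800,400),interpolation=cv2.INTER_CUBIC))
E
```

```text
(no output)
```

View pics/top0c.png

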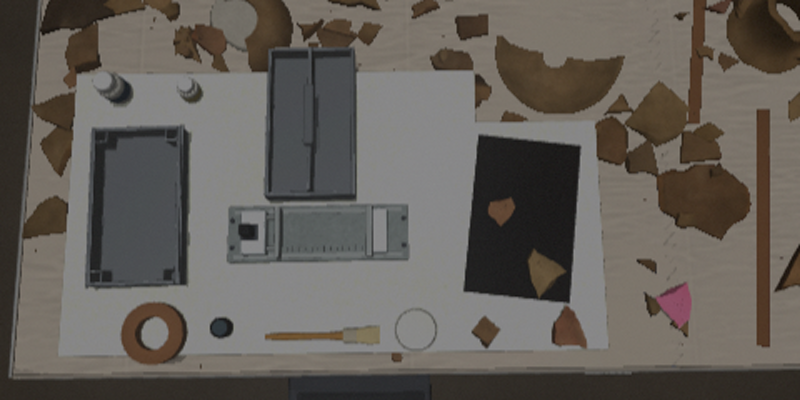

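View pics/side0.png

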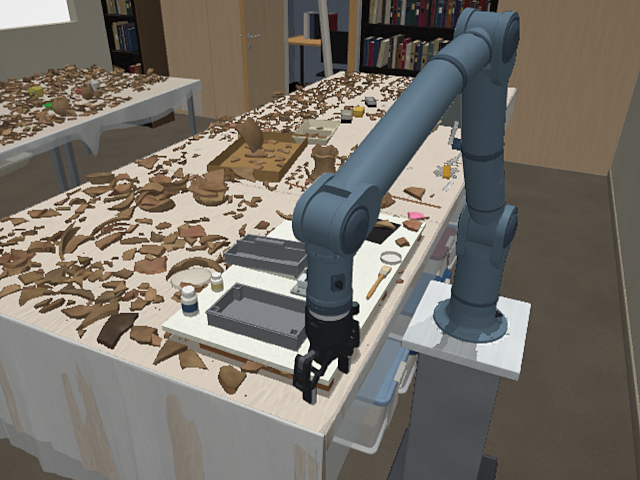

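```bash
cat > h.py <<'E'
from bench import *
import numpy as np, cv2
def q(psi): return [np.cos(psi/2),np.sin(psi/2),0,0]   # tool down; tool x at psi, tool y line at psi-90deg
def back(cam,px,z,p=None):
    p=p or camera_params(cam); T=np.array(p["camera_from_world"]); R,t=T[:3,:3],T[:3,3]
    c=-R.T@t; d=R.T@np.linalg.solve(np.array(p["K"]),[px[0],px[1],1.]); return c+d*(z-c[2])/d[2]
def proj(cam,P,p=None):
    p=p or camera_params(cam); T=np.array(p["camera_from_world"]); v=T[:3,:3]@np.array(P)+T[:3,3]; v=np.array(p["K"])@v; return v[:2]/v[2]
def snap(cam,f=None):
    p=camera_params(cam); im=read_camera(cam)[:,:,::-1].copy()
    if f: cv2.imwrite(f"pics/{f}.png",im)
    return im,p
def nets(cam,names,p,zs):
    for n,z in zip(names,zs):
        print(n,[(np.round(d["at"]).astype(int).tolist(),round(d["confidence"],2),back(cam,d["at"],z,p).round(4).tolist()) for d in tip_of(cam,n)[:3]])
E
python3 - <<'E'
from h import *
for n,px,z in [("broad",(405,280),.067),("small",(381,246),.067),("mat",(394,248),.058),("bed",(275,256),.065),("plate",(247,260),.08),("handle",(228,259),.115),("tray",(161,244),.1),("grip",(267,190),.126),("coverbase",(268,194),.071),("glue",(151,176),.055),("low",(194,176),.055),("far",(299,260),.08)]:
    print(n,back("top",px,z).round(3))
p=camera_params("wrist");T=p["camera_from_world"];c=-T[:3,:3].T@T[:3,3]
print("cam",c,read_eef_pos(),inverse_kinematics([.45,-.25,.3],q(np.pi)),inverse_kinematics([.45,-.25,.3],q(0)))
for P,a in [((.45,-.25,.07),np.pi),((.5,.1,.1),np.pi),((.5,.37,.1),np.pi),((.5,.37,.1),np.pi/2),((.65,.1,.25),np.pi),((.65,.1,.25),np.pi/2)]: print(P,a,inverse_kinematics(P,q(a)) is not None)
E
```

```text
broad [ 0.372 -0.335  0.067]
small [ 0.465 -0.274  0.067]
mat [ 0.46  -0.31   0.058]
bed [0.441 0.012 0.065]
plate [0.43  0.085 0.08 ]
handle [0.429 0.128 0.115]
tray [0.472 0.307 0.1  ]
grip [0.608 0.028 0.126]
coverbase [0.612 0.032 0.071]
glue [0.672 0.36  0.055]
low [0.671 0.24  0.055]
far [ 0.428 -0.053  0.08 ]
cam [0.08727943 0.64996766 0.37532596] [0.16004924 0.62998533 0.2502794 ] [-1.29813965 -0.36718702  1.53412575  1.90202055  0.38438292  1.27544366
  1.68696377] [-1.2982262  -0.36252807  1.53738375  1.9020167   0.37975595  1.27358255
 -1.45031958]
(0.45, -0.25, 0.07) 3.141592653589793 True
(0.5, 0.1, 0.1) 3.141592653589793 True
(0.5, 0.37, 0.1) 3.141592653589793 True
(0.5, 0.37, 0.1) 1.5707963267948966 True
(0.65, 0.1, 0.25) 3.141592653589793 True
(0.65, 0.1, 0.25) 1.5707963267948966 True
```

```bash
python3 - <<'E'
from h import *
move_j([0.5,.383,0,1.6,0,1.16,.7]); print(read_eef_pos())
move_ptp([.43,-.29,.2],q(np.pi/2)); print(read_qpos().round(2),read_time_s())
im,p=snap("wrist","w1"); 
nets("wrist",["broad_mid","small_mid","long_mid","sherd_broad","sherd_small","mat"],p,[.067,.067,.066,.058,.058,.055])
cv2.imwrite("pics/w1c.png",cv2.resize(im[60:420,120:600],(800,600),interpolation=cv2.INTER_CUBIC))
E
```

```text
[ 0.54908701 -0.34532495  0.24870634]
[ 0.49  0.19  0.02  1.96 -0.01  0.99  0.52] 5.7667
broad_mid [([258, 286], 0.64, [0.3758, -0.336, 0.067])]
small_mid [([362, 199], 0.6, [0.4616, -0.2619, 0.067])]
long_mid []
sherd_broad [([252, 278], 0.86, [0.3696, -0.3327, 0.058]), ([223, 425], 0.4, [0.3298, -0.4949, 0.058])]
sherd_small [([367, 205], 0.88, [0.4666, -0.2685, 0.058])]
mat [([350, 247], 0.83, [0.4539, -0.3053, 0.055])]
```

View pics/w1c.png

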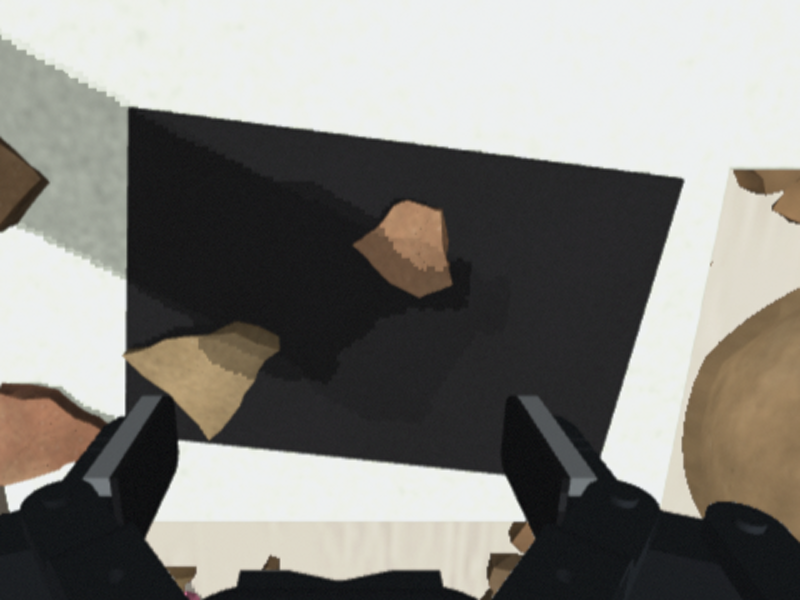

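```bash
python3 - <<'E'
from h import *
im=cv2.imread("pics/w1.png"); p=camera_params("wrist"); s=4 # px/mm
out=[]
for (cx,cy) in [(.372,-.336),(.464,-.266)]:
    w=[(cx+.05,cy+.05),(cx+.05,cy-.05),(cx-.05,cy-.05),(cx-.05,cy+.05)]
    src=np.float32([proj("wrist",(x,y,.068),p) for x,y in w]); M=cv2.getPerspectiveTransform(src,np.float32([(0,0),(400,0),(400,400),(0,400)]))
    a=cv2.warpPerspective(im,M,(400,400),flags=cv2.INTER_CUBIC)
    hs=cv2.cvtColor(a,cv2.COLOR_BGR2HSV); m=((hs[...,1]>60)&(hs[...,2]>60)).astype(np.uint8)
    cs=cv2.findContours(m,cv2.RETR_EXTERNAL,cv2.CHAIN_APPROX_NONE)[0]; c=min([c for c in cs if cv2.contourArea(c)>8000],key=lambda c:abs(c.mean((0,1))-200).sum())
    ap=cv2.approxPolyDP(c,8,True)[:,0]; W=[((cx+.05-v/4000),(cy+.05-u/4000)) for u,v in ap]
    print(np.round(W,4).tolist(),cv2.contourArea(c)/16)
    P=c[:,0]/4.
    for deg in range(0,180,10):
        n=np.array([np.cos(np.radians(deg)),np.sin(np.radians(deg))]); d=P@n; print(deg,round(d.max()-d.min(),1),end="; ")
    print()
    for t in range(50,400,50): a[t]=a[:,t]=(90,90,0)
    cv2.drawContours(a,[c],-1,(0,255,0),1); out.append(a)
cv2.imwrite("pics/rect1.png",np.hstack(out))
E
```

```text
[[0.4015, -0.315], [0.382, -0.3073], [0.3665, -0.3138], [0.3458, -0.3155], [0.3242, -0.3248], [0.3318, -0.3355], [0.345, -0.3463], [0.364, -0.3728], [0.3802, -0.3538], [0.3945, -0.3275], [0.4018, -0.3218]] 2602.9375
0 65.5; 10 67.9; 20 69.4; 30 69.4; 40 68.9; 50 66.6; 60 72.1; 70 75.9; 80 77.8; 90 77.5; 100 75.8; 110 71.9; 120 65.8; 130 62.7; 140 63.2; 150 63.0; 160 60.9; 170 61.4; 
[[0.486, -0.2875], [0.4788, -0.2515], [0.4608, -0.2478], [0.4385, -0.268], [0.4555, -0.2865], [0.469, -0.2938]] 1408.5
0 47.0; 10 45.1; 20 43.1; 30 42.1; 40 41.9; 50 42.3; 60 43.9; 70 44.3; 80 44.4; 90 47.5; 100 50.2; 110 51.3; 120 50.9; 130 48.9; 140 47.7; 150 47.6; 160 47.2; 170 47.8;
```

View pics/rect1.png

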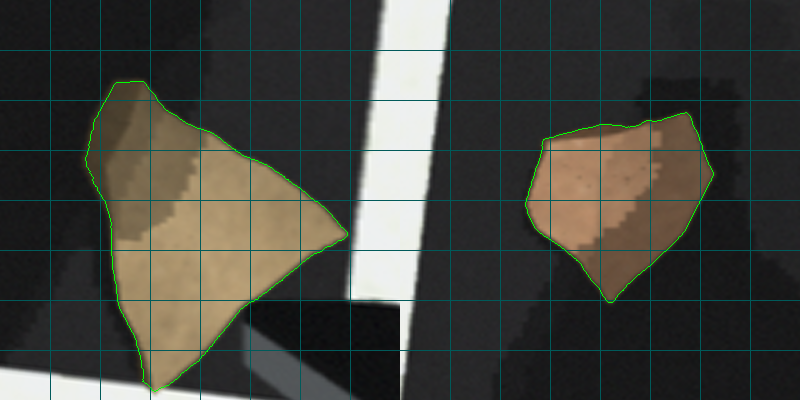

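```bash
python3 - <<'E'
from h import *
out=[]
for k,(cx,cy,n,z) in enumerate([(.368,-.336,"broad",.077),(.464,-.266,"small",.076)]):
    move_ptp([cx,cy-.055,.135],q(np.pi/2)); im,p=snap("wrist",f"w2{k}")
    nets("wrist",[n+"_mid","sherd_"+n],p,[.067,.058])
    w=[(cx+.05,cy+.05),(cx+.05,cy-.05),(cx-.05,cy-.05),(cx-.05,cy+.05)]
    src=np.float32([proj("wrist",(x,y,z),p) for x,y in w]); M=cv2.getPerspectiveTransform(src,np.float32([(0,0),(400,0),(400,400),(0,400)]))
    a=cv2.warpPerspective(im,M,(400,400),flags=cv2.INTER_CUBIC)
    for t in range(50,400,50): a[t,::4]=a[::4,t]=(200,200,0)
    out.append(a)
    c=-p["camera_from_world"][:3,:3].T@p["camera_from_world"][:3,3]; print(c)
cv2.imwrite("pics/rect2.png",cv2.convertScaleAbs(np.hstack(out),alpha=1.4,beta=10))
E
```

```text
broad_mid [([251, 409], 0.81, [0.3165, -0.5031, 0.067]), ([337, 172], 0.75, [0.3762, -0.3354, 0.067])]
sherd_broad [([323, 166], 0.91, [0.3687, -0.3328, 0.058]), ([262, 401], 0.91, [0.3227, -0.5043, 0.058])]
[ 0.36898857 -0.31400666  0.25959811]
small_mid [([317, 173], 0.75, [0.4635, -0.2634, 0.067])]
sherd_small [([322, 177], 0.79, [0.4661, -0.2668, 0.058])]
[ 0.46681533 -0.24129473  0.26061379]
```

View pics/rect2.png

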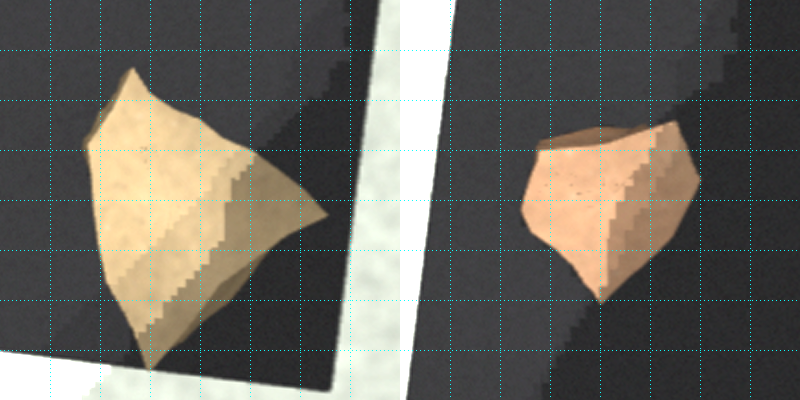

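```bash
python3 - <<'E'
from h import *
move_ptp([.43,.14,.27],q(np.pi)); print(read_qpos().round(2),read_time_s())
im,p=snap("wrist","w3"); 
nets("wrist",["bed","plate","handle","far_jaw","cover_grip","cover_base","tray_floor","tray_rim"],p,[.065,.08,.115,.08,.126,.071,.06,.1])
cv2.imwrite("pics/w3v.png",cv2.resize(im,(800,600),interpolation=cv2.INTER_CUBIC))
E
```

```text
[ 0.07  0.01 -0.47  2.01  0.    1.13  1.17] 9.325
bed [([201, 210], 0.62, [0.4292, 0.016, 0.065])]
plate [([265, 215], 0.65, [0.4307, 0.0831, 0.08])]
handle [([314, 223], 0.74, [0.4296, 0.1314, 0.115])]
far_jaw [([138, 209], 0.62, [0.4244, -0.038, 0.08])]
cover_grip []
cover_base [([240, 359], 0.68, [0.6013, 0.0429, 0.071]), ([483, 246], 0.36, [0.4661, 0.3018, 0.071])]
tray_floor [([483, 253], 0.79, [0.4777, 0.3083, 0.06])]
tray_rim [([506, 266], 0.76, [0.4768, 0.3116, 0.1])]
```

View pics/w3v.png

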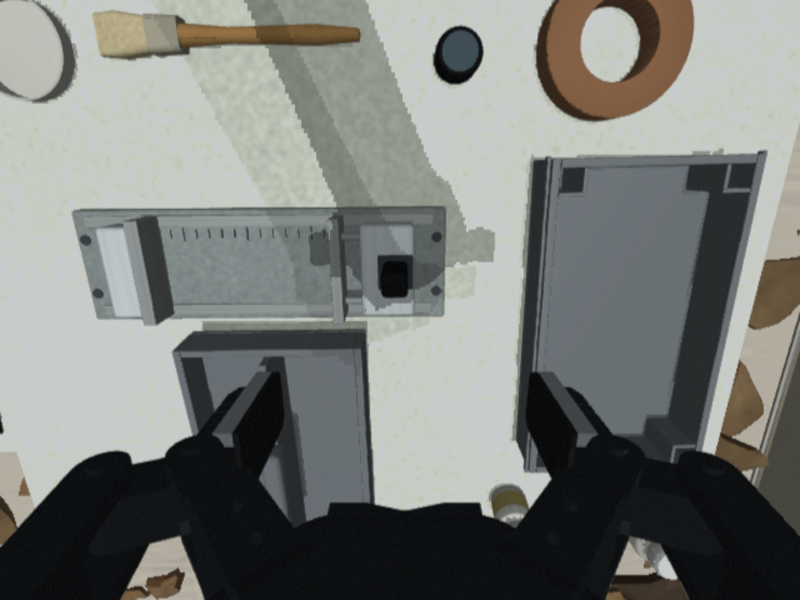

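```bash
python3 - <<'E'
from h import *
p=camera_params("wrist")
def b(pts,z): 
    r=np.array([back("wrist",(u*.8,v*.8),z,p)[:2] for u,v in pts]); print(r.round(4).tolist(), r.mean(0).round(4)); return r
b([(75,210),(445,207),(445,315),(97,318)],.065)
b([(383,262),(408,262),(407,296),(382,296)],.128)
b([(532,158),(767,152),(700,470),(525,470)],.1)
b([(174,350),(365,348)],.106)
E
```

```text
[[0.3876, -0.114], [0.3856, 0.1724], [0.4743, 0.1749], [0.4766, -0.1165]] [0.431  0.0292]
[[0.4149, 0.1271], [0.4149, 0.1434], [0.438, 0.1427], [0.438, 0.1261]] [0.4265 0.1348]
[[0.3503, 0.2263], [0.3467, 0.3823], [0.6012, 0.3909], [0.6011, 0.2428]] [0.4748 0.3106]
[[0.4872, -0.0323], [0.4857, 0.1114]] [0.4864 0.0395]
```

```bash
cat >> h.py <<'E'
Z=.117
def grab_post(y,x=.4285):
    move_gripper(.05); movel([x,y,.2],q(np.pi)) if abs(read_eef_pos()[1]-y)<.02 else move_ptp([x,y,.2],q(np.pi))
    movel([x,y,Z]); move_gripper(.0,25); 
def slide(y,speed=.06): movel([read_eef_pos()[0],y,Z],q(np.pi),speed=speed)
def let_go():
    move_gripper(.05); p=read_eef_pos(); movel([p[0],p[1],.2])
E
python3 - <<'E'
from h import *
grab_post(.1335); print(read_finger_gap(),read_eef_pos(),read_ft_force())
f0=read_ft_force()[1]
slide(.1); print(read_ft_force()); slide(.086); 
y=.086
while y>.06:
    y-=.0015; slide(y,.03); f=read_ft_force(); 
    print(round(y,4),read_eef_pos()[1].round(4),f.round(1))
    if f[1]-f0>12: break
print(read_time_s())
E
```

```text
0.017481451344764202 [0.42964624 0.13261774 0.11834022] [-0.32775434 -3.40781091  5.49426812]
[-3.3812777   4.59461774  5.90844693]
0.0845 0.0881 [-3.9  6.4  7.4]
0.083 0.0868 [-3.9  6.3  6.8]
0.0815 0.0854 [-3.1  7.   6.5]
0.08 0.0839 [-4.   6.5  7.5]
0.0785 0.0825 [-3.8  6.9  7. ]
0.077 0.0809 [-3.9  7.3  6.6]
0.0755 0.0794 [-4.3  6.6  7.3]
0.074 0.0779 [-4.3  6.4  7.4]
0.0725 0.0764 [-3.   7.1  6.9]
0.071 0.0749 [-4.6  6.3  7.9]
0.0695 0.0734 [-4.   7.1  7.5]
0.068 0.0719 [-4.   7.2  6.5]
0.0665 0.0704 [-3.3  7.2  8.1]
0.065 0.0689 [-4.2  6.8  7.7]
0.0635 0.0674 [-4.7  6.5  7.3]
0.062 0.0659 [-4.3  7.   7.2]
0.0605 0.0644 [-4.   7.3  7.2]
0.059 0.0633 [-4.2  7.3  7. ]
17.5083
```

```bash
python3 - <<'E'
from h import *
y=.059
while y>.035:
    y-=.002; slide(y,.03); f=read_ft_force(); 
    print(round(y,4),read_eef_pos()[1].round(4),f.round(1))
    if f[1]>12: break
slide(y+.006); pause(.2); print(read_eef_pos(),read_ft_force())
im,p=snap("top","t4"); print([proj("top",(.43,.05,.08))])
print(read_time_s())
E
```

```text
0.057 0.0632 [-2.9 11.   7. ]
0.055 0.0632 [-3.7 15.1  5. ]
[0.43008636 0.06367007 0.11832033] [-4.38508984  4.96273041  7.91637604]
[array([260.06205326, 259.68054438])]
18.5083
```

```bash
cat >> h.py <<'E'
def look_sherd(n,c,h=.135):
    move_ptp([c[0],c[1]-.055,h],q(np.pi/2)); im,p=snap("wrist","look_"+n+str(int(read_time_s()*10)))
    r=[]
    for nm,z in ((n+"_mid",.067),("sherd_"+n,.058)):
        d=[back("wrist",d["at"],z,p)[:2] for d in tip_of("wrist",nm)]; d=[v for v in d if np.hypot(*(v-np.array(c)))<.08]
        r.append(min(d,key=lambda v:np.hypot(*(v-np.array(c)))) if d else None)
    print(n,"mid/org",r); return r
def down(x,y,z0,z1,psi):
    movel([x,y,z0],q(psi)); pause(.15); f0=read_ft_force()[2]; z=z0
    while z>z1+1e-6:
        z=max(z-.004,z1); movel([x,y,z],q(psi),speed=.06); f=read_ft_force()[2]-f0
        if f>3: print("touch",z,read_eef_pos()[2],f); movel([x,y,z+.003],q(psi)); break
    print("down",read_eef_pos().round(4),f.round(2))
E
python3 - <<'E'
from h import *
slide(.141,.1); print(read_eef_pos(),read_ft_force()); let_go()
move_gripper(.085)
movel([.40,-.1,.2],q(np.pi/2),speed=.4)
r=look_sherd("broad",(.3762,-.3354))
m=r[0] if r[0] is not None else np.array([.3762,-.3354])
if np.hypot(*(m-[.3762,-.3354]))>.006: raise SystemExit("moved")
psi=np.radians(131)
move_ptp([m[0],m[1],.13],q(psi)); move_gripper(.082)
down(m[0],m[1],.095,.074,psi)
print(read_time_s(),read_qpos().round(2)); snap("wrist","w5")
E
```

```text
[0.42968054 0.13857351 0.11828557] [-5.99894396 -4.73926423 13.48409696]
broad mid/org [array([ 0.37481432, -0.33580733]), array([ 0.37091248, -0.33306408])]
down [ 0.3748 -0.3358  0.074 ] -0.55
26.8917 [ 0.67  0.35 -0.02  2.07  0.01  0.71  1.35]
```

View pics/w5.png

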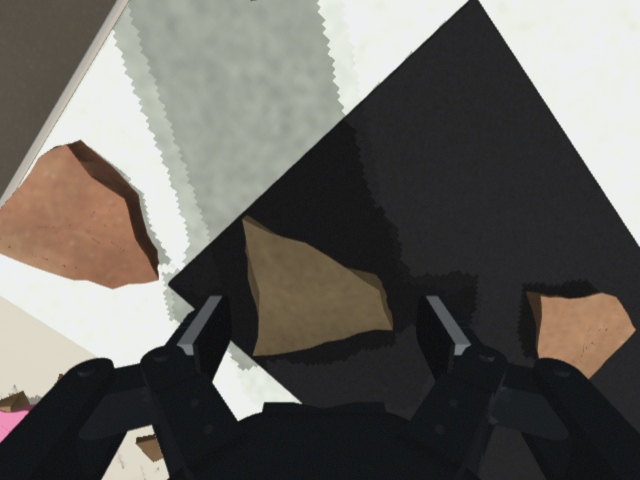

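```bash
python3 - <<'E'
from h import *
move_gripper(.05,40); g=read_finger_gap(); print("gap",g)
p=read_eef_pos(); movel([p[0],p[1],.17]); print("gap",read_finger_gap())
move_ptp([.43,.0154,.17],q(np.pi)); print("gap",read_finger_gap(),read_time_s(),read_eef_pos())
down(.43,.0154,.1,.082,np.pi); print("gap",read_finger_gap())
snap("wrist","w6")
E
```

```text
gap 0.06083143502916104
gap 0.0606125541043935
gap 0.06067436811565611 29.4083 [0.4302062  0.01357746 0.16987868]
down [0.4301 0.0154 0.082 ] 0.17
gap 0.06102599081196884
```

View pics/w6.png

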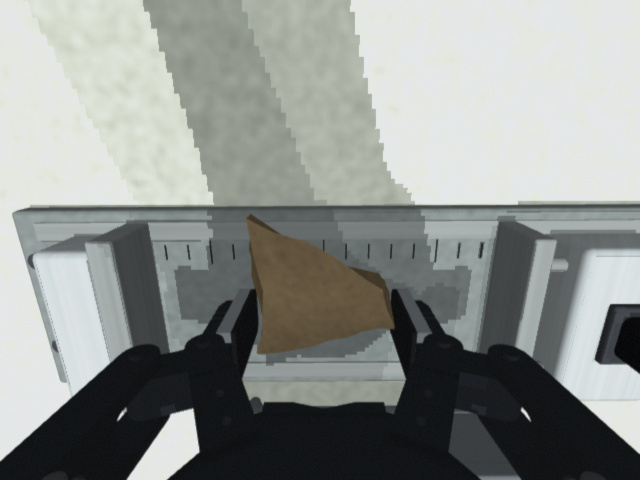

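```bash
python3 - <<'E'
from h import *
movel([.43,.0154,.085]); movel([.441,.0154,.085]); movel([.441,.0154,.0815]); 
move_gripper(.083); movel([.441,.0154,.2])
grab_post(.138); print(read_finger_gap(),read_eef_pos())
slide(.1,.08); print(read_eef_pos()[1],read_ft_force())
y=.098-.003
while 1:
    slide(y,.03); e=read_eef_pos()[1]; print(round(y,4),round(e,4),read_ft_force().round(1))
    if e<.0927: break
    y-=max(.0008,min(.0015,e-.0922))
pause(.3); print(read_eef_pos(),read_time_s())
im,p=snap("wrist","w7"); cv2.imwrite("pics/w7c.png",cv2.resize(im[140:440,60:460],(800,600),interpolation=cv2.INTER_CUBIC))
E
```

```text
0.017448709775946786 [0.42950511 0.13836366 0.11813792]
0.10226802160553745 [-3.23045339  3.38999089  7.89901705]
0.095 0.0982 [-2.7  4.9  7.2]
0.0935 0.0971 [-3.3  5.7  6.7]
0.092 0.0958 [-2.8  7.1  7.3]
0.0905 0.0946 [-3.9  7.1  8.4]
0.089 0.0935 [-2.9  8.5  7. ]
0.0877 0.0926 [-3.6  8.7  5.9]
[0.4298015  0.09263879 0.11815709] 38.0833
```

View pics/w7c.png

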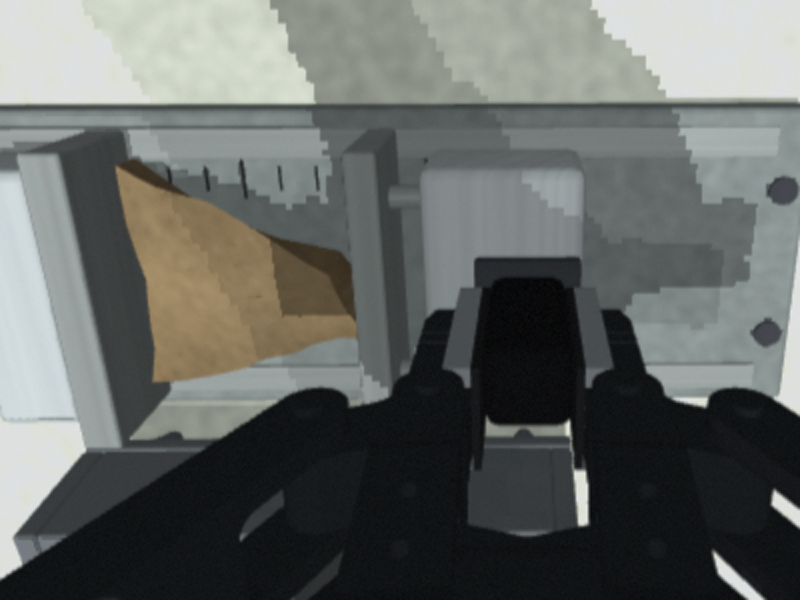

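```bash
python3 - <<'E'
from h import *
p=camera_params("wrist")
for u,v in [(345,152),(395,130),(388,395),(355,335),(20,155),(73,155),(90,445)]: print((u,v),back("wrist",(u/2+60,v/2+140),.093,p).round(4))
print(back("wrist",(422/2+60,165/2+140),.09,p).round(4))
E
```

```text
(345, 152) [0.3915 0.052  0.093 ]
(395, 130) [0.3863 0.0638 0.093 ]
(388, 395) [0.456 0.058 0.093]
(355, 335) [0.4386 0.0508 0.093 ]
(20, 155) [ 0.3923 -0.0224  0.093 ]
(73, 155) [ 0.3923 -0.0103  0.093 ]
(90, 445) [ 0.4712 -0.0216  0.093 ]
[0.3954 0.0691 0.09  ]
```

```bash
python3 - <<'E'
from h import *
pause(.3); slide(.141,.12); print(read_eef_pos()); let_go(); move_gripper(.083)
move_ptp([.441,.0175,.2],q(np.pi)); snap("wrist","w8"); down(.441,.0175,.105,.0805,np.pi)
im,p=snap("wrist","w8b")
move_gripper(.045,40); print("gap",read_finger_gap()); movel([.441,.0175,.17]); print("gap",read_finger_gap(),read_time_s())
move_ptp([.53,.297,.17],q(np.pi/2)); print("gap",read_finger_gap()); snap("top","t8")
E
```

```text
[0.42954853 0.13860476 0.11804095]
down [0.4411 0.0175 0.0805] 0.1
gap 0.06106733275891007
gap 0.060462368681415496 45.025
gap 0.06079277801028369
```

View pics/t8.png

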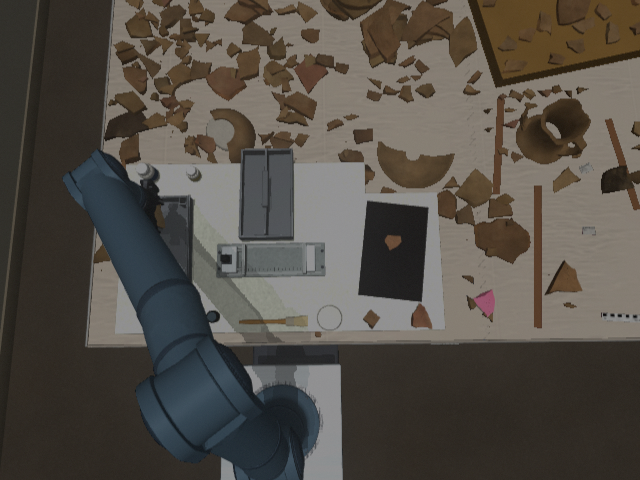

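```bash
python3 - <<'E'
from h import *
down(.53,.297,.1,.0775,np.pi/2); print("gap",read_finger_gap()); move_gripper(.078); movel([.53,.297,.22])
move_ptp([.44,.25,.3],q(np.pi/2))   # camera towards +y; view the tray
im,p=snap("wrist","w9"); nets("wrist",["tray_rim","tray_floor","broad_mid","cover_base","cover_grip"],p,[.1,.06,.07,.071,.126])
print(read_time_s(),p["camera_from_world"].tolist())
np.save("p9.npy",p["camera_from_world"])
cv2.imwrite("pics/w9v.png",cv2.resize(im,(800,600),interpolation=cv2.INTER_CUBIC))
E
```

```text
down [0.5299 0.2969 0.0773] 0.05
gap 0.060426179106716126
tray_rim [([358, 152], 0.75, [0.4735, 0.3096, 0.1])]
tray_floor [([355, 148], 0.7, [0.4745, 0.3115, 0.06])]
broad_mid []
cover_base []
cover_grip []
51.475 [[0.9999993830939614, -0.001094063623218541, -0.00019192833949986616, -0.4409263853093882], [-0.0009865479408490967, -0.9542062163419848, 0.29914799584399077, 0.18578774411805932], [-0.0005104261548546097, -0.2991476219512772, -0.9542067070326212, 0.5030804959209376], [0.0, 0.0, 0.0, 1.0]]
```

View pics/w9v.png

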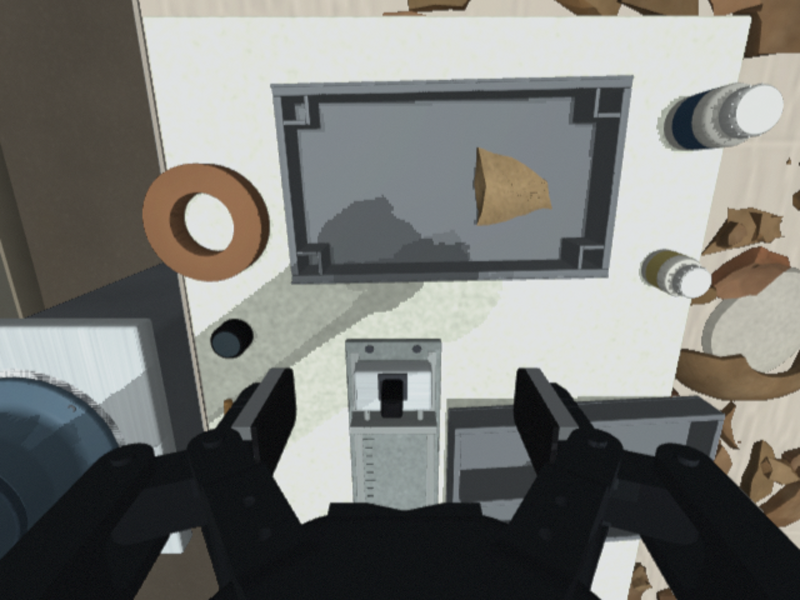

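```bash
python3 - <<'E'
from h import *
p={"K":camera_params("wrist")["K"],"camera_from_world":np.load("p9.npy")}
r=np.array([back("wrist",(u*.8,v*.8),.1,p)[:2] for u,v in [(273,86),(633,76),(608,275),(292,282)]]); print(r.round(4).tolist(),r.mean(0),[(r[1]-r[0]),(r[2]-r[3])])
move_gripper(.085); move_ptp([.42,-.05,.22],q(np.pi/2))
c=back("top",(393,242),.067)[:2]; print(c)
move_ptp([c[0],c[1]-.03,.18],q(np.pi/2))
m=look_sherd("small",c)
m=m[0] if m[0] is not None else c
im,p=snap("wrist"); out=[]
cx,cy=m; w=[(cx+.04,cy+.04),(cx+.04,cy-.04),(cx-.04,cy-.04),(cx-.04,cy+.04)]
M=cv2.getPerspectiveTransform(np.float32([proj("wrist",(x,y,.067),p) for x,y in w]),np.float32([(0,0),(480,0),(480,480),(0,480)]))
a=cv2.warpPerspective(im,M,(480,480),flags=cv2.INTER_CUBIC)
hs=cv2.cvtColor(a,cv2.COLOR_BGR2HSV); mk=((hs[...,1]>70)&(hs[...,2]>60)).astype(np.uint8)
cs=cv2.findContours(mk,cv2.RETR_EXTERNAL,cv2.CHAIN_APPROX_NONE)[0]; cc=max(cs,key=cv2.contourArea); P=cc[:,0]/6.
for deg in range(0,180,5):
    n=np.array([np.cos(np.radians(deg)),np.sin(np.radians(deg))]); d=P@n; print(deg,round(d.max()-d.min(),1),end="; ")
cv2.drawContours(a,[cc],-1,(0,255,0),1); cv2.circle(a,(240,240),3,(255,0,0),-1); cv2.imwrite("pics/small2.png",a); print(read_time_s())
E
```

```text
[[0.3494, 0.3802], [0.6004, 0.3862], [0.6036, 0.2434], [0.3511, 0.2379]] [0.47614215 0.31192338] [array([0.25107062, 0.00601736]), array([0.25251333, 0.00552521])]
[ 0.47518531 -0.30676053]
small mid/org [array([ 0.476729  , -0.29481296]), array([ 0.47871769, -0.30194554])]
0 47.5; 5 47.8; 10 47.7; 15 47.3; 20 46.5; 25 45.4; 30 44.1; 35 43.5; 40 42.9; 45 42.4; 50 42.6; 55 42.4; 60 42.1; 65 42.5; 70 43.5; 75 44.4; 80 44.9; 85 45.1; 90 45.0; 95 45.5; 100 46.1; 105 48.0; 110 49.6; 115 50.8; 120 51.7; 125 52.1; 130 52.2; 135 51.9; 140 51.2; 145 50.1; 150 48.7; 155 48.1; 160 48.2; 165 48.0; 170 47.4; 175 47.0; 54.5583
```

View pics/small2.png

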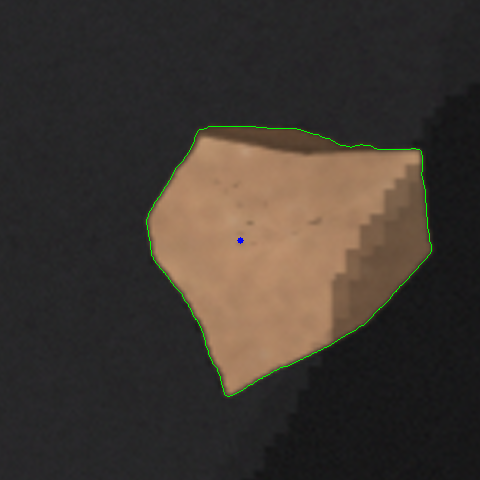

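```bash
python3 - <<'E'
from h import *
psi=np.radians(119); x,y=.4751,-.2957
move_ptp([x,y,.13],q(psi)); move_gripper(.065); down(x,y,.1,.0775,psi)
move_gripper(.03,40); print("gap",read_finger_gap()); movel([x,y,.17]); print("gap",read_finger_gap())
move_ptp([.43,.0154,.17],q(np.pi)); print("gap",read_finger_gap(),read_time_s())
down(.43,.0154,.105,.0855,np.pi); print("gap",read_finger_gap())
im,_=snap("wrist","w10")
E
```

```text
down [ 0.475  -0.2956  0.0773] 0.74
gap 0.038251229775677034
gap 0.03849456073459702
gap 0.03813624649346907 59.6667
down [0.4298 0.0154 0.0853] 0.55
gap 0.03847784104635502
```

View pics/w10.png

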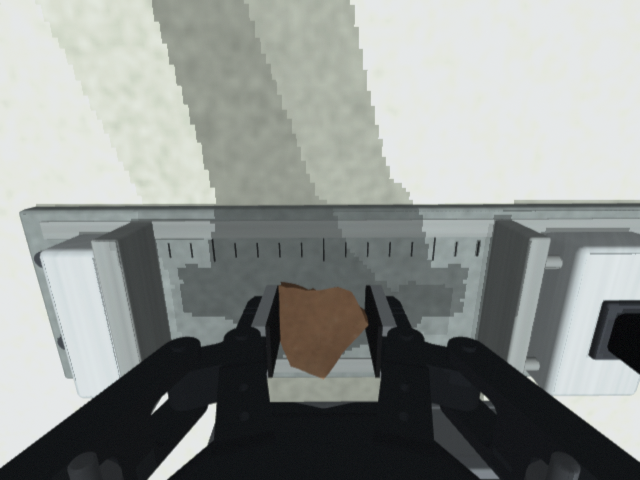

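```bash
python3 - <<'E'
from h import *
move_gripper(.065); movel([.43,.0154,.2])
grab_post(.138); print(read_eef_pos())
slide(.09,.08); print(read_eef_pos()[1],read_ft_force())
y=.085
while 1:
    slide(y,.03); e=read_eef_pos()[1]; print(round(y,4),round(e,4),read_ft_force().round(1))
    if e<.0809: break
    y-=max(.0006,min(.0015,e-.0805))
pause(.4); print(read_eef_pos(),read_ft_force(),read_time_s())
im,p=snap("wrist","w11"); cv2.imwrite("pics/w11c.png",cv2.resize(im[140:440,60:460],(800,600),interpolation=cv2.INTER_CUBIC))
E
```

```text
[0.42952429 0.13835739 0.11816262]
0.09241601904592683 [-3.45104497  4.95874078  7.72058367]
0.085 0.0882 [-3.9  6.2  7.3]
0.0835 0.0871 [-3.6  6.8  7.5]
0.082 0.0857 [-3.   7.4  8. ]
0.0805 0.0842 [-3.   6.7  7.4]
0.079 0.0829 [-3.9  6.8  7.7]
0.0775 0.0818 [-3.6  7.8  8.7]
0.0762 0.0809 [-3.4  9.5  7.6]
0.0756 0.0806 [-4.7  9.9  7.1]
[0.42985578 0.08067526 0.11814863] [-4.40363005  9.28487923  7.26108902] 68.15
```

View pics/w11c.png

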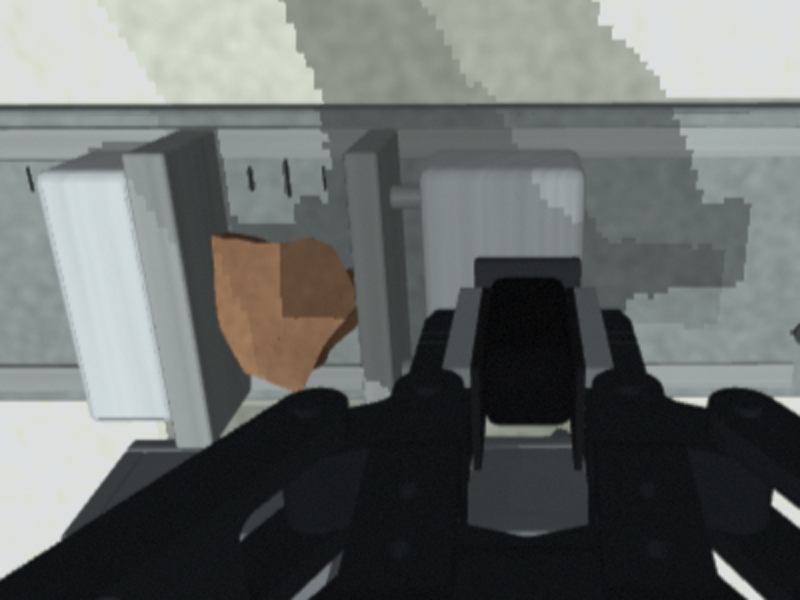

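```bash
python3 - <<'E'
from h import *
slide(.141,.12); let_go(); move_gripper(.065)
move_ptp([.43,.0187,.2],q(np.pi)); down(.43,.0187,.105,.0855,np.pi)
move_gripper(.03,40); print("gap",read_finger_gap()); movel([.43,.0187,.17]); print("gap",read_finger_gap(),read_time_s())
move_ptp([.421,.311,.17],q(np.pi/2)); print("gap",read_finger_gap())
down(.421,.311,.1,.0805,np.pi/2); print("gap",read_finger_gap()); move_gripper(.06); movel([.421,.311,.25])
move_ptp([.675,.04,.35],q(np.pi)); print(read_qpos().round(2),read_time_s())
im,p=snap("wrist","w12"); np.save("p12.npy",p["camera_from_world"])
nets("wrist",["cover_grip","cover_base","cover","tray_rim"],p,[.126,.071,.055,.1])
snap("top","t12")
cv2.imwrite("pics/w12v.png",cv2.resize(im[:360,100:580],(800,600),interpolation=cv2.INTER_CUBIC))
E
```

```text
down [0.4298 0.0187 0.0853] -0.8
gap 0.03822602571011185
gap 0.03830660172602196 74.1333
gap 0.03831414285340291
down [0.4216 0.3115 0.081 ] 3.0
gap 0.03813181732863654
[ 0.25  0.42 -0.52  1.38  0.21  1.39  1.31] 81.55
cover_grip [([318, 147], 0.89, [0.613, 0.0369, 0.126])]
cover_base [([321, 142], 0.91, [0.6095, 0.0392, 0.071])]
cover [([319, 137], 0.71, [0.604, 0.0373, 0.055])]
tray_rim []
```

View pics/w12v.png

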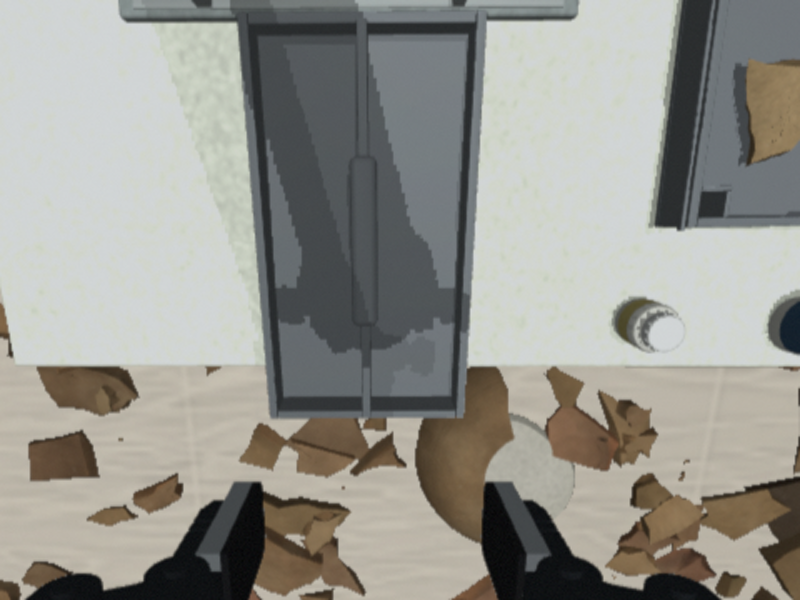

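```bash
python3 - <<'E'
from h import *
p={"K":camera_params("wrist")["K"],"camera_from_world":np.load("p12.npy")}
f=lambda pts,z:np.array([back("wrist",(u*.6+100,v*.6),z,p)[:2] for u,v in pts])
r=f([(238,13),(487,13),(463,415),(272,417)],.106); print(r.round(4).tolist(),r.mean(0),(r[3]-r[0]),(r[2]-r[1]))
b=f([(363,156),(364,325)],.135); print(b,b.mean(0)); print(f([(350,240),(376,240)],.135))
t=cv2.imread("pics/t12.png")[120:300,60:380]; cv2.imwrite("pics/t12c.png",cv2.resize(t,(800,450),interpolation=cv2.INTER_CUBIC))
for P in [(.612,.038,.126),(.612,.038,.25),(.476,.312,.25),(.476,.312,.17)]: print(inverse_kinematics(P,q(np.pi)).round(2))
E
```

```text
[[0.4865, -0.0341], [0.4864, 0.1077], [0.7287, 0.1058], [0.7303, -0.0276]] [0.60796492 0.03794346] [0.24377668 0.00646514] [ 0.24236286 -0.0018584 ]
[[0.56464009 0.03716688]
 [0.66025245 0.03735194]] [0.61244627 0.03725941]
[[0.61009703 0.02935269]
 [0.61008868 0.04457523]]
[ 0.26  0.5  -0.49  1.77  0.28  0.94  1.23]
[ 0.3   0.36 -0.53  1.67  0.2   1.16  1.29]
[-0.06  0.31 -0.7   1.77  0.22  1.14  0.74]
[-0.08  0.4  -0.69  1.84  0.3   1.    0.68]
```

```bash
python3 - <<'E'
from h import *
a=np.pi+.007
move_gripper(.045); move_ptp([.6125,.0373,.2],q(a)); movel([.6125,.0373,.126]); move_gripper(0,100); print("gap",read_finger_gap(),read_eef_pos())
movel([.6125,.0373,.145],speed=.05); print(read_finger_gap(),read_ft_force().round(1)); movel([.6125,.0373,.25]); print(read_finger_gap())
movel([.4755,.312,.25],q(np.pi+.023),speed=.12); print(read_finger_gap(),read_eef_pos(),read_ft_force().round(1),read_time_s())
movel([.4755,.312,.185],speed=.1); pause(.3); print(read_finger_gap(),read_eef_pos(),read_ft_force().round(1))
im,p=snap("wrist","w13"); np.save("p13.npy",p["camera_from_world"]); snap("top","t13"); snap("side","s13")
nets("wrist",["cover_base","cover_grip","tray_rim"],p,[.13,.185,.1])
E
```

```text
gap 0.013366616703367177 [0.61390473 0.03715102 0.12807424]
0.013999313743326183 [-0.2  0.4 -2.8]
0.013452410134105317
0.013686472107140387 [0.47588828 0.31139078 0.24993983] [ 0.4  0.4 -3.8] 87.9583
0.013311106012651357 [0.4756427  0.31193243 0.18524046] [ 0.9 -0.8 -2.6]
cover_base [([323, 243], 0.22, [0.4605, 0.3123, 0.13])]
cover_grip [([321, 306], 0.96, [0.4697, 0.312, 0.185])]
tray_rim []
```

View pics/w13.png

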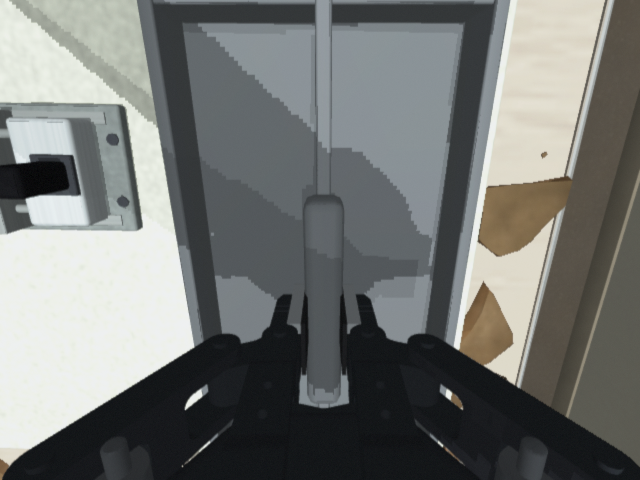

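```bash
python3 - <<'E'
from h import *
p={"K":camera_params("wrist")["K"],"camera_from_world":np.load("p13.npy")}
print(back("wrist",(323,198),.194,p),back("wrist",(322,10),.175,p), read_eef_pos(), read_tcp_rot())
f0=read_ft_force()[2]; z=.185
while z>.1535:
    z-=.003; movel([.4755,.312,z],q(np.pi+.023),speed=.04); e=read_eef_pos(); f=read_ft_force()
    print(round(z,4),e.round(4),f.round(1))
    if f[2]-f0>8: break
print(read_finger_gap(),read_time_s())
E
```

```text
[0.42251625 0.31167782 0.194     ] [0.3599017 0.3099587 0.175    ] [0.4756014  0.31194211 0.18510016] [-1.14254273e-02  9.99934720e-01 -2.43624423e-05  1.17533868e-04]
0.182 [0.4761 0.3124 0.1823] [ 1.8  0.5 -2.3]
0.179 [0.4767 0.3125 0.1792] [ 3.6  0.9 -2.5]
0.176 [0.4765 0.3123 0.1763] [ 3.8  2.  -2.2]
0.173 [0.4763 0.3121 0.1733] [ 4.6  2.3 -1.5]
0.17 [0.476  0.3123 0.1704] [4.3 1.5 0.2]
0.167 [0.4743 0.3122 0.1672] [-1.5 -0.9  5.1]
0.013713583739122796 90.8583
```

```bash
python3 - <<'E'
from h import *
x,y=.4743,.312; z=.168
pause(.3); print(read_eef_pos().round(4),read_ft_force().round(1))
movel([x,y,z],q(np.pi+.023)); pause(.2); print(read_eef_pos().round(4),read_ft_force().round(1))
while z>.154:
    z-=.002; movel([x,y,z],q(np.pi+.023),speed=.04); e=read_eef_pos(); f=read_ft_force()
    print(round(z,4),e.round(4),f.round(1))
    if f[2]>14: break
    x+=np.clip(f[0]*.0003,-.0008,.0008); y+=np.clip(f[1]*.0003,-.0008,.0008)
print(x,y,read_finger_gap(),read_time_s()); snap("side","s14"); snap("wrist","w14")
a=cv2.imread("pics/s14.png")[220:400,160:400]; cv2.imwrite("pics/s14c.png",cv2.resize(a,(800,600),interpolation=cv2.INTER_CUBIC))
E
```

```text
[0.4743 0.3122 0.1671] [-1.5 -0.1  5.6]
[0.4745 0.3121 0.168 ] [ 3.2 -0.1  1.7]
0.166 [0.4739 0.3121 0.1665] [-1.5 -0.7  5.6]
0.164 [0.4735 0.3121 0.1659] [-2.3 -2.4 11.2]
0.162 [0.4734 0.3121 0.1658] [-3.6 -3.2 19.4]
0.47314103361638626 0.3110837556683758 0.013542431294021065 92.3583
```

```bash
cat > s.py <<'E'
from h import *
def tryit(dx,dy,dw,zt=.158,lim=12,x0=.4755,y0=.312,up=.173):
    a=q(np.pi+.023+dw); x,y=x0+dx,y0+dy
    movel([x,y,up],a,speed=.1); f0=read_ft_force(); t0=read_ft_torque(); z=up-.004
    while z>zt:
        z-=.003; movel([x,y,z],a,speed=.06); f=read_ft_force()-f0
        if f[2]>lim: break
    e=read_eef_pos(); print("try",dx,dy,dw,"z",round(z,4),e.round(4),f.round(1),(read_ft_torque()-t0).round(2),round(read_time_s(),1),flush=True)
    return e[2]<.160
E
python3 - <<'E'
from s import *
for o in [(0,0,0),(.003,0,0),(-.003,0,0),(0,.003,0),(0,-.003,0)]:
    if tryit(*o): print("IN"); break
E
```

```text
try 0 0 0 z 0.163 [0.4748 0.3122 0.1658] [-7.8 -5.6 22.1] [-1.08  1.51 -0.42] 93.2
try 0.003 0 0 z 0.163 [0.4782 0.3124 0.1658] [-6.3 -5.2 21.7] [-1.14  1.09 -0.12] 94.0
try -0.003 0 0 z 0.163 [0.4733 0.3128 0.1658] [-3.7 -2.3 16.6] [-0.78  0.93  0.01] 94.8
try 0 0.003 0 z 0.163 [0.4751 0.3133 0.1658] [-7.9 -7.2 21.6] [-1.37  1.39  0.05] 95.6
try 0 -0.003 0 z 0.163 [0.4758 0.3105 0.1659] [-5.  -2.8 18.7] [-0.62  0.61 -0.06] 96.4
```

```bash
python3 - <<'E'
from h import *
im=cv2.imread("pics/t12.png"); p=camera_params("top")
cx,cy=.476,.312; w=[(cx+.14,cy+.08),(cx+.14,cy-.08),(cx-.14,cy-.08),(cx-.14,cy+.08)]
M=cv2.getPerspectiveTransform(np.float32([proj("top",(x,y,.07),p) for x,y in w]),np.float32([(0,0),(320,0),(320,560),(0,560)]))
a=cv2.warpPerspective(im,M,(320,560)); hs=cv2.cvtColor(a,cv2.COLOR_BGR2HSV); m=((hs[...,1]>70)&(hs[...,2]>40)).astype(np.uint8)
for c in cv2.findContours(m,cv2.RETR_EXTERNAL,cv2.CHAIN_APPROX_NONE)[0]:
    if cv2.contourArea(c)>150:
        x,y,ww,hh=cv2.boundingRect(c); print("x",cx+.14-(y+hh)/2000,cx+.14-y/2000,"y",cy+.08-(x+ww)/2000,cy+.08-x/2000,"area mm2",cv2.contourArea(c)/4, "minrect",np.array(cv2.minAreaRect(c)[1])/2)
# cover in w13: long outer rim edges and bar end
im=cv2.imread("pics/w13.png"); g=cv2.cvtColor(im,cv2.COLOR_BGR2GRAY)
for r in (20,100,200): print(r,[int(v) for v in g[r,130:230:4]],[int(v) for v in g[r,430:530:4]])
print([int(v) for v in g[185:215,323]])
E
```

```text
x 0.404 0.4425 y 0.28 0.3245 area mm2 1273.25 minrect [43.25079727 38.05162048]
x 0.5005 0.5619999999999999 y 0.279 0.337 area mm2 2469.5 minrect [59.42729187 58.30134964]
20 [186, 183, 186, 100, 104, 106, 78, 54, 56, 54, 55, 55, 54, 54, 55, 54, 55, 54, 55, 54, 54, 54, 55, 54, 55] [54, 55, 54, 55, 55, 54, 54, 53, 54, 55, 56, 55, 56, 56, 57, 56, 105, 145, 142, 144, 239, 216, 212, 213, 214]
100 [166, 168, 168, 164, 157, 166, 103, 102, 105, 83, 55, 56, 56, 56, 56, 55, 104, 104, 105, 105, 105, 105, 104, 104, 104] [145, 145, 144, 145, 144, 128, 85, 56, 56, 57, 58, 56, 57, 139, 145, 142, 234, 239, 220, 221, 221, 222, 222, 222, 222]
200 [141, 75, 86, 233, 234, 232, 232, 236, 236, 232, 114, 87, 88, 64, 55, 54, 55, 56, 55, 88, 88, 89, 88, 88, 88] [144, 142, 127, 76, 57, 55, 57, 57, 55, 96, 146, 141, 235, 238, 118, 116, 112, 111, 111, 112, 109, 107, 107, 106, 108]
[108, 107, 108, 108, 108, 108, 107, 106, 101, 87, 66, 63, 64, 66, 69, 70, 74, 79, 81, 84, 93, 95, 97, 95, 97, 98, 99, 100, 100, 100]
```

```bash
python3 - <<'E'
from s import *
movel([.4755,.3115,.171],q(np.pi+.023),speed=.05); pause(.2); print(read_eef_pos().round(4),read_ft_force().round(1))
move_gripper(.045); pause(.3); e=read_eef_pos(); movel([e[0],e[1],.22]); 
move_ptp([.476,.237,.36],q(np.pi/2)); im,p=snap("wrist","w15"); np.save("p15.npy",p["camera_from_world"]); print(read_time_s())
nets("wrist",["cover_grip","cover_base","tray_rim"],p,[.16,.105,.1])
g=cv2.cvtColor(im,cv2.COLOR_BGR2GRAY); L=cv2.createLineSegmentDetector().detect(g)[0][:,0]
for l in sorted(L,key=lambda l:-np.hypot(l[2]-l[0],l[3]-l[1])):
    n=np.hypot(l[2]-l[0],l[3]-l[1])
    if n<60 or max(l[1],l[3])>300: continue
    a,b=back("wrist",l[:2],.135,p)[:2],back("wrist",l[2:],.135,p)[:2]; print(l.round(0).astype(int).tolist(),"world@.135",a.round(4),b.round(4))
E
```

```text
[0.4749 0.3109 0.1699] [-0.3  0.5 -2.9]
99.3167
cover_grip [([320, 136], 0.98, [0.4728, 0.3111, 0.16])]
cover_base [([322, 133], 0.87, [0.4744, 0.3138, 0.105])]
tray_rim []
[186, 59, 454, 50] world@.135 [0.3472 0.3798] [0.5971 0.3865]
[188, 65, 452, 57] world@.135 [0.3488 0.3743] [0.5955 0.3808]
[437, 65, 204, 71] world@.135 [0.5822 0.3746] [0.3635 0.3689]
[298, 17, 116, 18] world@.135 [0.453  0.4133] [0.2878 0.4129]
[1, 92, 37, 230] world@.135 [0.1657 0.3511] [0.1656 0.2123]
[353, 198, 224, 202] world@.135 [0.5071 0.2478] [0.3714 0.2439]
[104, 0, 125, 126] world@.135 [0.2802 0.4264] [0.2801 0.3203]
[127, 122, 108, 1] world@.135 [0.2829 0.3239] [0.2831 0.4263]
[110, 1, 130, 121] world@.135 [0.2854 0.4263] [0.2854 0.325 ]
[117, 236, 1, 238] world@.135 [0.2509 0.2061] [0.1233 0.2042]
[338, 204, 224, 207] world@.135 [0.4914 0.2413] [0.3708 0.2381]
[271, 126, 373, 123] world@.135 [0.4237 0.3196] [0.5248 0.3224]
[373, 144, 272, 146] world@.135 [0.5256 0.3034] [0.4241 0.3008]
[272, 142, 372, 139] world@.135 [0.4243 0.305 ] [0.5242 0.3077]
[43, 230, 134, 198] world@.135 [0.1722 0.2129] [0.2
[... 387 characters left out ...]
.1291]
[20, 233, 0, 165] world@.135 [0.1455 0.2094] [0.1455 0.2822]
[456, 52, 450, 122] world@.135 [0.5985 0.3854] [0.6002 0.3241]
[200, 134, 191, 66] world@.135 [0.3536 0.3122] [0.3519 0.3739]
[449, 58, 444, 127] world@.135 [0.5929 0.3801] [0.5948 0.3193]
[597, 39, 530, 47] world@.135 [0.7265 0.3958] [0.6669 0.3895]
[378, 134, 443, 134] world@.135 [0.5302 0.3121] [0.5946 0.3125]
[446, 136, 442, 201] world@.135 [0.5975 0.3109] [0.6004 0.2457]
[257, 244, 321, 243] world@.135 [0.403  0.1977] [0.4728 0.1982]
[434, 127, 438, 64] world@.135 [0.5847 0.3191] [0.5831 0.3749]
[367, 193, 428, 192] world@.135 [0.5213 0.2533] [0.5851 0.255 ]
[203, 73, 210, 133] world@.135 [0.3618 0.3676] [0.3635 0.3131]
```

```bash
python3 - <<'E'
from h import *
move_gripper(0,30); a=q(np.pi+.025)
for dx in (-.038,.038):
    x,y=.474+dx,.3115+.025*dx
    move_ptp([x,y,.21],a); pause(.1); f0=read_ft_force()[2]; z=.192
    movel([x,y,z],a,speed=.1)
    while z>.165:
        z-=.002; movel([x,y,z],a,speed=.05); f=read_ft_force()[2]-f0
        if f>2: print(dx,round(z,4),read_eef_pos().round(4),f.round(1))
        if f>14: break
    movel([x,y,.21],a)
print(read_time_s())
move_ptp([.476,.237,.36],q(np.pi/2)); im,p=snap("wrist","w16")
g=cv2.cvtColor(im,cv2.COLOR_BGR2GRAY)
for c in (220,260,300,340,380,420): 
    col=g[30:240,c].astype(int); d=np.abs(np.diff(col)); print(c,[(int(i)+30,int(col[i]),int(col[i+1])) for i in np.where(d>14)[0]])
E
```

```text
-0.038 0.182 [0.4362 0.3108 0.1832] 5.2
-0.038 0.18 [0.4363 0.3108 0.1831] 15.6
0.038 0.182 [0.5122 0.3127 0.1832] 5.8
0.038 0.18 [0.5122 0.3127 0.1832] 13.2
0.038 0.178 [0.5123 0.3128 0.1831] 21.2
106.4083
220 [(56, 221, 205), (57, 205, 154), (58, 154, 131), (63, 123, 101), (64, 101, 60), (70, 60, 77), (71, 77, 94), (72, 94, 119), (197, 102, 61), (201, 57, 86), (202, 86, 123), (206, 129, 153), (207, 153, 197), (208, 197, 222), (211, 222, 206), (212, 206, 168)]
260 [(55, 222, 203), (56, 203, 146), (57, 146, 131), (62, 121, 91), (63, 91, 56), (69, 62, 92), (70, 92, 118), (140, 102, 119), (179, 120, 99), (196, 81, 59), (201, 68, 88), (205, 92, 115), (206, 115, 151), (207, 151, 168)]
300 [(54, 222, 199), (55, 199, 139), (61, 119, 81), (62, 81, 51), (67, 55, 83), (68, 83, 113), (126, 117, 95), (140, 118, 94), (158, 118, 95), (195, 80, 59), (200, 66, 88), (205, 102, 124), (206, 124, 139), (233, 145, 172), (234, 172, 208)]
340 [(53, 211, 166), (54, 166, 130), (60, 120, 88), (61, 88, 54), (67, 69, 93), (68, 93, 118), (124, 123, 106), (126, 96, 111), (141, 108, 93), (143, 85, 112), (193, 102, 72), (194, 72, 55), (203, 79, 94), (204, 94, 126), (205, 126, 148), (208, 159, 182), (209, 182, 216)]
380 [(51, 222, 203), (52, 203, 151), (53, 151, 129), (58, 127, 112), (59, 112, 73), (60, 73, 52), (64, 51, 72), (65, 72, 103), (66, 103, 119), (192, 122, 98), (193, 98, 61), (197, 59, 85), (198, 85, 121), (202, 127, 146), (203, 146, 187), (204, 187, 219)]
420 [(51, 208, 158), (52, 158, 132), (57, 124, 105), (58, 105, 59), (63, 48, 63), (64, 63, 89), (65, 89, 113), (129, 107, 127), (191, 121, 96), (192, 96, 61), (196, 57, 87), (197, 87, 123), (201, 128, 147), (202, 147, 192), (203, 192, 222)]
```

```bash
python3 - <<'E'
from h import *
move_ptp([.43,.138,.22],q(np.pi)); grab_post(.138); print(read_finger_gap(),read_eef_pos())
slide(.068,.1); y=.064
while y>.05:
    slide(y,.03); f=read_ft_force(); print(round(y,4),read_eef_pos()[1].round(4),f.round(1))
    if f[1]>11: break
    y-=.002
slide(.0635-.0005+.003); pause(.2); print(read_eef_pos()); let_go(); movel([.43,.063,.3])
move_ptp([.42,-.02,.3],q(np.pi)); snap("wrist","w17"); im,p=snap("wrist"); 
nets("wrist",["handle","plate","far_jaw"],p,[.115,.08,.08]); 
move_ptp([.42,-.2,.35],q(np.pi/2)); im,p=snap("top","t17"); nets("top",["handle","cover_grip","glue_big","glue_low"],p,[.115,.155,.055,.055]); im,p=snap("side"); print([(n,tip_of("side",n)[:2]) for n in ("glue_big","glue_low")]); print(read_time_s())
E
```

```text
0.01777911320823642 [0.42953107 0.13843134 0.11822302]
0.064 0.0669 [-4.   5.2  8.7]
0.062 0.0653 [-4.   6.1  8.1]
0.06 0.0634 [-3.7  6.3  8. ]
0.058 0.0633 [-4.4 10.2  7.9]
0.056 0.0632 [-2.6 14.1  6.4]
[0.42996474 0.06598329 0.11814982]
handle [([72, 235], 0.71, [0.4379, -0.2606, 0.115]), ([414, 225], 0.58, [0.4284, 0.0681, 0.115])]
plate [([360, 220], 0.96, [0.4324, 0.02, 0.08])]
far_jaw [([353, 216], 0.8, [0.4279, 0.0125, 0.08]), ([605, 389], 0.27, [0.6499, 0.3328, 0.08])]
handle [([250, 258], 0.88, [0.4307, 0.0716, 0.115])]
cover_grip [([154, 239], 0.88, [0.4754, 0.306, 0.155]), ([276, 259], 0.38, [0.4226, 0.0019, 0.155])]
glue_big [([163, 243], 0.73, [0.483, 0.3173, 0.055]), ([150, 176], 0.59, [0.6711, 0.3634, 0.055])]
glue_low [([193, 176], 0.44, [0.6709, 0.2433, 0.055])]
[('glue_big', [{'at': [187.5, 312.2], 'confidence': 0.85}]), ('glue_low', [{'at': [218.3, 291.1], 'confidence': 0.61}])]
117.8583
```

```bash
python3 - <<'E'
from h import *
move_ptp([.43,.066,.22],q(np.pi)); grab_post(.066); slide(.058,.04); print(read_eef_pos(),read_ft_force())
slide(.0595,.03); pause(.2); print(read_eef_pos()[1]); let_go(); movel([.43,.063,.3])
move_ptp([.42,-.1,.3],q(np.pi)); im,p=snap("top"); nets("top",["handle","plate","cover_grip"],p,[.115,.08,.155]); print(read_time_s(),read_ft_force())
sign_off()
E
```

```text
[0.42959257 0.06323114 0.11821333] [-3.67910593  9.18261379  6.6215621 ]
0.06330535747209558
handle [([253, 256], 0.8, [0.4345, 0.0644, 0.115])]
plate [([276, 257], 0.43, [0.4356, 0.0084, 0.08])]
cover_grip [([152, 241], 0.8, [0.4711, 0.3102, 0.155])]
124.2 [-0.2519565   0.57641711 -0.5782418 ]
the job is handed in; nothing more can be done
```

The job is handed in at about 124 s. The broad and small sherds were measured and put in the finds tray, the cover is seated on it, and the empty calliper is shut. No long narrow sherd was on the mat, so that step was passed over.

- **Broad sherd:** with the jaws closed, the slide force rose about 1.5 N above friction. The picture showed the plate pushed in about 6 to 7 mm.
- **Small sherd:** it had been knocked about 3 cm aside, so I found it again before picking it up. The force rise was about 2.3 N, and the plate looked pushed in by the same amount as for the broad one.
- **Sherds in the tray:** before the cover went on, the top camera picture showed both lying flat inside the finds tray.
- **Cover:** lowering it stopped about 9 mm above where I expected it to seat, in five tries with small sideways shifts. I never found the cause. When I let go of it, it dropped into place. A press check at both ends of the grip bar then put the bar top at 0.164 m, the seated height, and level. The bottle check showed both glue bottles where they started.
- **Calliper:** my first shutting left the jaws about 2.6 mm open, because I moved the post back slightly before letting go. I shut it again to the stop, and the post was at 0.0633 m, the same as the zero I found at the start.

**What disagreed:** the fingers read 61 mm and 38 mm across the sherds, against the stated 64 mm and 42 mm. The cover centre measured within about 2 mm of the tray's centre. I had used up the picture views by the time the cover was seated, so the last checks on the cover, calliper and bottles are by numbers and networks only.

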